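# Test piece under the jig's sprung roller

### The arm

A 7-joint arm with a two-finger parallel gripper is mounted at the origin on a cart in front of the work surface, level with it; the furniture and walls round the work are solid. World frame = base frame: x ahead of the robot, y to its left, z up, the work surface at z = 0. Lengths are in m, angles in degrees, forces in N, time in s.
With the tool pointing down it reaches from about 0.35 to 0.9 m from the base axis. Payload 7.2 kg.
Tool frame: the origin (TCP) lies midway between the tips of the shut fingers; the grasp point (between the pads) lies 19 mm behind it (bot.grip_point_offset is the distance from the TCP to the grasp point, in m); z points along the fingers, y is the line along which they close (so a half turn about z gives the same grasp; the last joint's range is limited). The gripper opens to 88 mm and grips with 3 to 60 N. Pads are 20 mm wide; open, the fingers measure 115 mm over their backs; the gripper's body (75 mm by 178 mm) begins 61 mm behind the grasp point.
Start: joints at [66.394, 23.554, -0.728, 91.456, 0.321, 64.991, -4.71], TCP at [0.211, -0.588, 0.223] pointing down, gripper open.
Joint ranges: [-169.25, 169.25], [-16.82, 113.86], [-84.01, 82.57], [7.8, 145.47], [-59.2, 239.2], [7.22, 106.19], [-163.78, 163.78]. Speed limits (degrees/s): [136.94, 136.94, 172.46, 172.46, 180, 180, 180].

### API

Orientations are given as a 3x3 rotation matrix whose columns are the frame's x, y, z axes.
In Python, from rig import bot gives the robot as it stands.
- The arm moves only by the tool step_arm, never from a script. Its argument "commands" is one flat list of numbers, 6 for each row, row after row: the shift along the world's x, y, z in mm, then the turn, a rotation vector about the world's x, y, z in degrees. In form: [tx, ty, tz, rx, ry, rz, tx, ty, tz, rx, ry, rz, ...]. A call has exactly 10 rows; each row shifts and turns the commanded pose from where the row before left it; what a row does not reach is not made up. A row lasts 1/12 s, in which the tool goes at most 41.7 mm and 7.16 degrees, less where a joint would pass 70% of its speed; a pose out of reach is approached as far as the arm can. A call with a gripper value outside its range is refused whole. "jaw" is the opening, from -1 (shut) to 1 (fully open), so that 0 is half open, set as the call begins (left out, the last holds). The fingers move at their own pace and stop on an object; "force" is the grip in N (left out, the last holds). Time passes only in rows, so rows that do not move let the fingers close, or fill a call up. It gives the time, the measured TCP pose, the force, the opening and the grip force at its end, in the units of the state.
- bot.get_obs(): the state, without advancing time (a new reading comes with each control period).
- bot.capture(name): name is "scene" or "top" or "wrist"; returns a dict with "pixels" (400x640x3 uint8, red, green, blue), "z_map" (400x640 float32, m along the optical axis (not along the pixel's ray), 0 where there is no reading), "fx", "fy", "cx", "cy" (pixels), "k1" (the pictures are not rectified: a ray, as slopes to the right and down, at radius r is drawn at 1 + k1 r^2 times it, then the intrinsics apply), "rvec" (rotation vector, rad) and "tvec" (3), from world to camera coordinates, as OpenCV has them; the wrist camera has in their place "hand_eye" (4x4, takes a point from camera to tool coordinates, whose origin is the TCP and whose axes are the flange's). Camera axes: x right, y down, z forward; pixel columns grow to the right and rows downward; lengths in m; the calibration is good to about 2 mm. A picture is of the moment at which its call begins: read the wrist's pose just before it.
- bot.job_done(): hands the job in; it is judged then, once.
Trained networks look in a picture, given as the dict that the camera call returned (one of the last four; its "shot" number tells which), for a name from the list of things; names that differ only in an ending like _2 or _b are one class to them, and where a whole thing is asked for, a point or a joint stands for the part that bears it (a point fixed in the world has none). Each returns a list of dicts, best first, with "conf" (0 to 1); they miss things now and then, are a little off and sometimes report something else, mostly with a low value. They report only what shows in the picture. A call takes as long as a camera call. They do not tell look-alikes from the thing itself.
- bot.recognise(picture, label): "xyz" ([x, y, z] in m, in world coordinates, good to about 4 mm: the middle of the surface that is visible of it).
- bot.outline_of(picture, label): "pixels" (400x640 bool, what is visible of it).
The state is a dict: "time_s": time; "joint_positions": joint angles; "joint_velocities": joint speeds; "joint_torque": joint torques, N m; "tcp_pos": TCP position; "eef_rot": TCP orientation; "wrist_force": force on the tool from outside, world axes, zero at the start; "ft_torque": the same for the moment, N m; "gripper_width": finger opening in m; "grip_force": force on a finger pad.
Only numpy, scipy, OpenCV 4.12 (cv2) and the standard library are available. Lean on these libraries where they do the work, as an engineer would, in place of code of your own. Each camera call takes 0.05 s, during which the arm holds its last target. There are 200 camera calls.

### The job

Pick up the waisted test piece (the flat metal bar with two wide ends and a narrow middle, not the straight bar), and slide it lengthwise into the marking jig from the jig's open end, so that its nose pushes the sprung roller up and the roller then bears on the middle of the wide end that went in. Leave the piece lying flat and straight on the jig's plate, held down by the roller, and let go of it.

Things in the scene. Friction and masses are not known exactly. Their poses are not given: they have to be found in the camera images.
- test_piece_mid (a point): Centre (half-way up) of the waisted test piece: a loose flat aluminium bar, 130 long (x) x 24 wide (y) x 9 mm thick (z), 60 g, flat on the desk at the start. Its two alike wide ends are 34 mm long, their middles 48 mm either side of this centre; the middle is 12 mm wide. Either end may go in first. A straight bar of the same size and metal, not wanted, lies 90 to 160 mm beside it.
- jig: Marking jig fixed on the desk: dark steel plate 150 (x) x 66 (y) x 6 mm thick with a sprung roller arm. Origin on the desk, mid-plate, below the roller's axle. x points from the open front end (at -75 mm, no guides, facing the robot) to the hinge lugs (at +65 mm, 36 mm high). A piece well in has its centre at x = -48, y = 0, z = 10.5 mm, its near end past the plate's edge.
- roller_mid (a point): Middle of the loose-turning dark roller, 26 mm diameter, 26 mm wide along y, between the two bars of the arm; it rises with the arm. At rest it is 22 mm above the desk with 3 mm between roller and plate. A 9 mm thick nose slid flat along the plate meets it 11 mm before the axle and lifts it, which takes 5 to 12 N; a nose carried more than 6 mm above the plate would jam.
- hold_down (a joint): Angle of the sprung hold-down arm: 0 rad at rest (roller down), about 0.09 when the roller rests on the 9 mm piece lying on the plate. A spring always drives it down, with about 5 N at the roller.
Not all that is in view belongs to the job. What is shaped like the part that bears test_piece_mid but purple is not meant.

How it is judged (in metres and radians):
At the end, for the whole second after the job is handed in: The waisted test piece lies flat on the jig's plate with the roller on a wide end: its centre within 14 mm of x = -48, 12 mm of y = 0 and 3.5 mm of z = 10.5 mm in the jig's frame, within 0.2 rad of the jig's x axis, tilt under 0.08 rad, arm at 0.06 to 0.14 rad (value of joint hold_down between 0.06 and 0.14 rad and x of test_piece_mid in the frame of jig between -0.062 and -0.034 m and y of test_piece_mid in the frame of jig between -0.012 and 0.012 m and z of test_piece_mid in the frame of jig between 0.007 and 0.014 m and angle between the x axis of test_piece_mid and the x axis of jig, either way round below 0.2 rad and angle between the z axis of test_piece_mid and the z axis of jig, either way round below 0.08 rad); the robot touches nothing.
It also fails if it takes over 40 s, if anything falls off the work surface, if the arm or the gripper's body presses on something with over 40 N, if the wrist force passes 120 N, or if a joint passes its speed limit or range.

## Working session

There is one attempt and no reset: what is moved stays moved. The work goes in short steps, Python scripts to look and compute and a tool call to move; the robot and the scene stay as the last step left them, time stands still between calls to the robot, and variables do not carry over. Pictures are saved under pics/ and viewed, at most 10 in all, crops included, and the job is handed in when it is done.

Besides the shell and the picture viewer there is one more tool, called after "Call:" as name(argument=value, ...) on one line, values as JSON. step_arm: Moves the arm, as the interface text tells. Its arguments: {"type":"object","properties":{"commands":{"type":"array","items":{"type":"number"}},"jaw":{"type":"number"},"force":{"type":"number"}},"required":["commands"]}

```bash
ls; mkdir -p pics; cat > h.py <<'E'
import numpy as np, cv2
from rig import bot
def save(p,n): cv2.imwrite('pics/'+n,p['pixels'][:,:,::-1])
def pose(p,obs=None):
    if 'hand_eye' in p:
        T=np.eye(4);T[:3,:3]=np.array(obs['eef_rot']).reshape(3,3);T[:3,3]=obs['tcp_pos']
        return T@np.array(p['hand_eye'])
    R,_=cv2.Rodrigues(np.array(p['rvec'],float));T=np.eye(4);T[:3,:3]=R.T;T[:3,3]=-R.T@np.array(p['tvec'],float).ravel();return T
def slopes(p,uv):
    K=np.array([[p['fx'],0,p['cx']],[0,p['fy'],p['cy']],[0,0,1.]])
    return cv2.undistortPoints(np.array(uv,float).reshape(-1,1,2),K,np.array([p['k1'],0,0,0,0.])).reshape(-1,2)
def rays(p,uv,T):
    s=slopes(p,uv);d=np.c_[s,np.ones(len(s))]@T[:3,:3].T
    return T[:3,3],d
def onplane(p,uv,T,z):
    o,d=rays(p,uv,T);return o+d*((z-o[2])/d[:,2])[:,None]
def cloud(p,mask,T):
    v,u=np.nonzero(mask&(p['z_map']>0));s=slopes(p,np.c_[u,v]);z=p['z_map'][v,u]
    return (np.c_[s,np.ones(len(s))]*z[:,None])@T[:3,:3].T+T[:3,3]
E
python3 - <<'E'
from h import *
for c in ('scene','top'):
    p=bot.capture(c);save(p,c+'.png');T=pose(p)
    print(c,T[:3,3])
    for l in ('test_piece_mid','jig','roller_mid','hold_down'):
        for f in bot.recognise(p,l)[:4]: print(l,round(f['conf'],2),np.round(f['xyz'],3))
        for f in bot.outline_of(p,l)[:4]:
            m=np.array(f['pixels']);C=cloud(p,m,T);v,u=np.nonzero(m);print('  o',round(f['conf'],2),int(u.mean()),int(v.mean()),m.sum(),np.round(np.median(C,0),3))
E
```

```text
pics
scene [0.26192646 0.20304972 0.67900499]
test_piece_mid 0.66 [ 0.422 -0.204  0.011]
test_piece_mid 0.56 [ 0.664 -0.266  0.009]
  o 0.96 380 285 1153 [ 0.423 -0.203  0.008]
  o 0.47 281 199 130 [ 0.663 -0.269  0.008]
jig 0.56 [ 0.674 -0.378  0.007]
  o 0.7 310 159 2074 [ 0.67  -0.379  0.006]
roller_mid 0.87 [ 0.686 -0.387  0.029]
  o 0.83 303 149 390 [ 0.679 -0.386  0.027]
hold_down 0.85 [ 0.687 -0.381  0.028]
  o 0.72 303 148 457 [ 0.687 -0.386  0.026]
top [ 0.41619989 -0.28470588  0.88559726]
test_piece_mid 0.8 [ 0.622 -0.238  0.009]
test_piece_mid 0.63 [ 0.424 -0.208  0.011]
  o 0.9 282 295 725 [ 0.424 -0.205  0.01 ]
  o 0.81 294 194 626 [ 0.62  -0.229  0.01 ]
jig 0.64 [ 0.669 -0.388  0.005]
  o 0.86 370 167 2445 [ 0.671 -0.387  0.007]
  o 0.45 372 152 635 [ 0.701 -0.391  0.028]
roller_mid 0.65 [ 0.688 -0.394  0.027]
  o 0.78 372 154 493 [ 0.688 -0.389  0.029]
hold_down 0.86 [ 0.69  -0.389  0.028]
  o 0.72 374 154 425 [ 0.688 -0.393  0.029]
```

View pics/top.png

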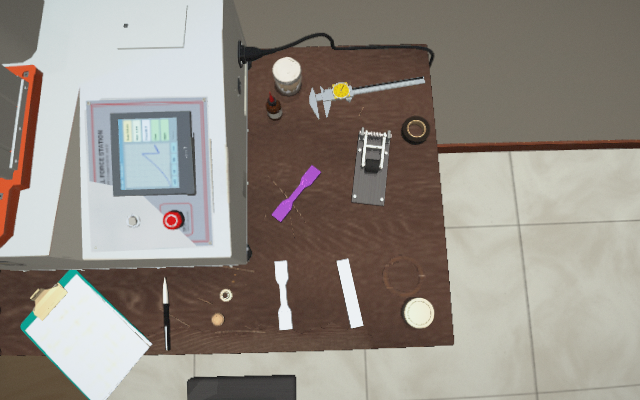

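View pics/scene.png

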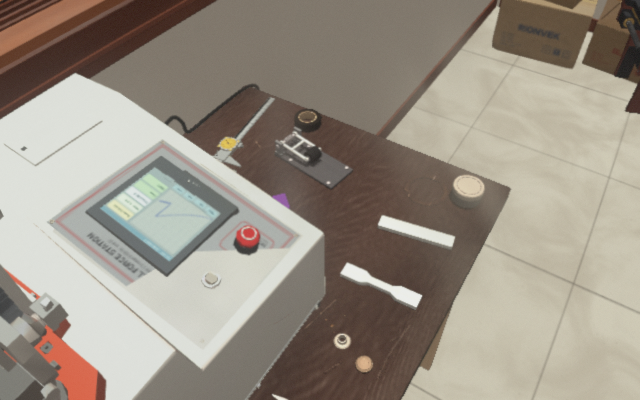

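The candidates in the top view are the white waisted bar at (283,295), the straight bar at (349,293), and the purple waisted look-alike at (296,194). I choose (283,295). The jig is at (372,167), with its open end facing down towards the robot at (368,203). The tall white machine is on the left, so next I measure poses and machine clearance.

```bash
python3 - <<'E'
from h import *
o=bot.get_obs();print(o['time_s'],o['gripper_width'],np.round(o['eef_rot'],3).tolist())
def rect(X):
    (c,s,a)=cv2.minAreaRect((X[:,:2]*1000).astype(np.float32));b=cv2.boxPoints((c,s,a))
    e=max((b[1]-b[0],b[2]-b[1]),key=np.linalg.norm);e=e*np.sign(e[0]);return np.round(c,1),np.round(s,1),round(float(np.degrees(np.arctan2(e[1],e[0]))),1)
out={}
for c in ('scene','top'):
    p=bot.capture(c);T=pose(p)
    m=[f for f in bot.outline_of(p,'test_piece_mid') if np.median(cloud(p,np.array(f['pixels']),T)[:,0])<.5][0]
    m=np.array(m['pixels']);v,u=np.nonzero(m)
    print(c,'piece',rect(onplane(p,np.c_[u,v],T,.009)),'z',np.percentile(cloud(p,m,T)[:,2],[10,50,90]).round(4))
    out[c]=rays(p,[[u.mean(),v.mean()]],T)
    j=np.array(bot.outline_of(p,'jig')[0]['pixels']);C=cloud(p,j,T);pl=C[(C[:,2]>.003)&(C[:,2]<.0105)]
    print(' jig',rect(pl),'z',np.median(pl[:,2]).round(4))
    h=C[C[:,2]>.015];print(' high',h[:,:2].mean(0).round(3),h.max(0).round(3))
    A=cloud(p,np.ones((400,640),bool),T)
    for a in range(0,8): 
        k=A[(A[:,1]>-.3)&(A[:,1]<.3)&(A[:,2]>.03+.05*a)&(A[:,2]<.08+.05*a)&(A[:,0]>.3)&(A[:,0]<.8)]
        if len(k)>30: print('  obst z>',.03+.05*a,'x',np.percentile(k[:,0],[1,99]).round(3),'y',np.percentile(k[:,1],[1,99]).round(3),len(k))
(a,d),(b,e)=out.values();d=d[0];e=e[0]
t=np.linalg.lstsq(np.c_[d,-e],b-a,rcond=None)[0];print('tri',a+d*t[0],b+e*t[1])
E
```

```text
0.9 0.08786088108230163 [[0.941, 0.337, 0.0], [0.337, -0.941, -0.0], [0.0, 0.0, -1.0]]
scene piece (array([ 425.9, -202.9]), array([130. ,  30.1]), 3.8) z [0.0035 0.0081 0.01  ]
 jig (array([ 673.3, -387. ]), array([ 68.3, 151.6]), -9.0) z 0.0052
 high [ 0.703 -0.388] [ 0.75  -0.365  0.037]
  obst z> 0.03 x [0.484 0.487] y [-0.134  0.071] 1889
  obst z> 0.08 x [0.484 0.486] y [-0.132  0.093] 2495
  obst z> 0.13 x [0.484 0.523] y [-0.136  0.114] 4538
  obst z> 0.18000000000000002 x [0.485 0.691] y [-0.134  0.126] 24944
  obst z> 0.23 x [0.485 0.797] y [-0.128  0.165] 30618
  obst z> 0.28 x [0.499 0.656] y [0.145 0.203] 3571
  obst z> 0.33000000000000007 x [0.498 0.595] y [0.153 0.218] 4348
  obst z> 0.38 x [0.509 0.533] y [0.157 0.197] 668
top piece (array([ 427.1, -205.1]), array([132.7,  25.9]), 3.8) z [0.0075 0.0098 0.0119]
 jig (array([ 671.1, -386.9]), array([ 66.2, 145.2]), -8.7) z 0.0067
 high [ 0.703 -0.391] [ 0.748 -0.365  0.04 ]
  obst z> 0.03 x [0.441 0.799] y [-0.205  0.283] 1615
  obst z> 0.08 x [0.484 0.799] y [-0.14   0.283] 1485
  obst z> 0.13 x [0.484 0.788] y [-0.14   0.236] 2369
  obst z> 0.18000000000000002 x [0.486 0.755] y [-0.139  0.148] 17351
  obst z> 0.23 x [0.489 0.798] y [-0.133  0.178] 25304
  obst z> 0.28 x [0.522 0.799] y [0.144 0.195] 4135
  obst z> 0.33000000000000007 x [0.675 0.747] y [0.153 0.157] 206
tri [ 0.42379683 -0.20525677  0.00559028] [ 0.42620094 -0.20446745  0.00568958]
```

Call:
step_arm(commands=[8,19,0,0,0,-0.8,8,19,0,0,0,-0.8,8,19,0,0,0,-0.8,8,19,0,0,0,-0.8,8,19,0,0,0,-0.8,8,19,0,0,0,-0.8,8,19,0,0,0,-0.8,8,19,0,0,0,-0.8,8,19,0,0,0,-0.8,8,19,0,0,0,-0.8], jaw=0.3, force=40)

```text
time_s: 2.03
tcp_pos: [0.291, -0.3975, 0.2228]
eef_rot: [[0.979, 0.202, 0.0], [0.202, -0.979, -0.0], [0.0, 0.0, -1.0]]
wrist_force: [0.9, -0.7, -0.8]
gripper_width: 0.0571
grip_force: 0.0
```

Call:
step_arm(commands=[9,19,-7,0,0,-0.8,9,19,-7,0,0,-0.8,9,19,-7,0,0,-0.8,9,19,-7,0,0,-0.8,9,19,-7,0,0,-0.8,9,19,-7,0,0,-0.8,9,19,-7,0,0,-0.8,9,19,-7,0,0,-0.8,9,19,-7,0,0,-0.8,5,19,-7,0,0,-0.8])

```text
time_s: 2.87
tcp_pos: [0.3777, -0.2075, 0.1526]
eef_rot: [[0.998, 0.064, 0.001], [0.064, -0.998, -0.0], [0.001, 0.0, -1.0]]
wrist_force: [0.1, 0.4, 0.2]
gripper_width: 0.0574
grip_force: 0.0
```

```bash
cat > w.py <<'E'
from h import *
import sys
def rect(X):
    (c,s,a)=cv2.minAreaRect((X[:,:2]*1000).astype(np.float32));b=cv2.boxPoints((c,s,a))
    e=max((b[1]-b[0],b[2]-b[1]),key=np.linalg.norm);e=e*np.sign(e[0]);return np.round(c,1),np.round(s,1),round(float(np.degrees(np.arctan2(e[1],e[0]))),1)
def look(name):
    o=bot.get_obs();p=bot.capture('wrist');save(p,name);T=pose(p,o)
    R=np.array(o['eef_rot']).reshape(3,3)
    print(round(o['time_s'],2),'tcp',np.round(o['tcp_pos'],4),'yaw',np.degrees(np.arctan2(R[1,0],R[0,0])).round(2),'tilt',R[:,2].round(4),'w',round(o['gripper_width'],4),'cam',T[:3,3].round(3))
    return o,p,T
E
python3 - <<'E'
from w import *
o,p,T=look('w1.png')
for f in bot.outline_of(p,'test_piece_mid'):
    m=np.array(f['pixels']);v,u=np.nonzero(m);C=cloud(p,m,T);z=np.median(C[:,2]) if len(C) else None
    print(f['conf'],u.min(),u.max(),v.min(),v.max(),z,rect(onplane(p,np.c_[u,v],T,.009)))
E
```

```text
2.87 tcp [ 0.3777 -0.2075  0.1526] yaw 3.68 tilt [ 1.1e-03 -3.0e-04 -1.0e+00] w 0.0574 cam [ 0.458 -0.202  0.316]
0.61 307 334 54 198 0.0102426848542429 (array([ 428.2, -206.7]), array([129.7,  24. ]), 3.5)
```

View pics/w1.png

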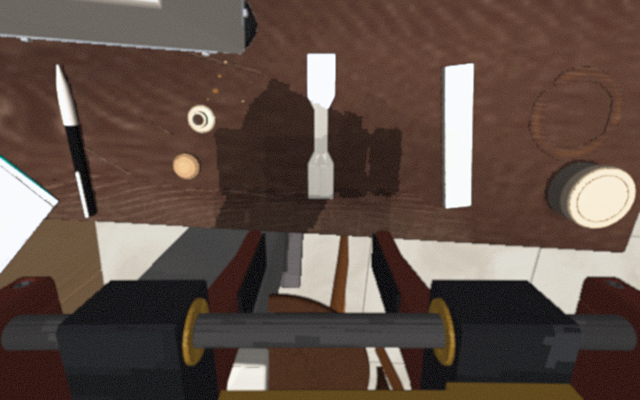

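The wrist view shows the waisted bar at (320,125) and the straight bar at (457,135). The machine is at top left (up to column 250), clear of the gripper. The estimates agree: centre (428,-206) mm, 3.5°, top about 9–10 mm. I descend on the near wide end.

Call:
step_arm(commands=[0,-0.5,-20,0,0,0,0,-0.5,-20,0,0,0,0,-0.5,-20,0,0,0,0,0,-20,0,0,0,0,0,-20,0,0,0,0,0,-18,0,0,0,0,0,-14,0,0,0,0,0,-10,0,0,0,0,0,-7,0,0,0,0,0,0,0,0,0])

```text
time_s: 3.8
tcp_pos: [0.376, -0.2103, 0.0028]
eef_rot: [[0.998, 0.064, -0.002], [0.064, -0.998, 0.0], [-0.001, -0.0, -1.0]]
wrist_force: [0.9, 0.2, -0.1]
gripper_width: 0.0571
grip_force: 0.0
```

Call:
step_arm(commands=[0,0,0,0,0,0,0,0,0,0,0,0,0,0,0,0,0,0,0,0,0,0,0,0,0,0,0,0,0,0,0,0,0,0,0,0,0,0,0,0,0,0,0,0,0,0,0,0,0,0,0,0,0,0,0,0,0,0,0,0], jaw=-1, force=40)

```text
time_s: 4.63
tcp_pos: [0.3769, -0.2101, 0.004]
eef_rot: [[0.998, 0.065, 0.0], [0.065, -0.998, -0.0], [0.0, 0.0, -1.0]]
wrist_force: [-1.1, -0.2, 6.3]
gripper_width: 0.0235
grip_force: 40.0
```

Call:
step_arm(commands=[0,0,12,0,0,0,0,0,22,0,0,0,0,0,26,0,0,0,5,-20,0,0,0,-1.25,5,-20,0,0,0,-1.25,5,-20,0,0,0,-1.25,5,-20,0,0,0,-1.25,5,-20,0,0,0,-1.25,5,-20,0,0,0,-1.25,5,-20,0,0,0,-1.25])

```text
time_s: 5.47
tcp_pos: [0.4115, -0.3508, 0.0634]
eef_rot: [[0.996, -0.089, -0.0], [-0.089, -0.996, 0.0], [-0.001, -0.0, -1.0]]
wrist_force: [-0.8, 0.4, -0.7]
gripper_width: 0.0237
grip_force: 40.0
```

Call:
step_arm(commands=[7,-1,0,0,0,-1.25,7,-1,0,0,0,-1.25,7,-1,0,0,0,-1.25,7,0,0,0,0,0,7,0,0,0,0,0,7,0,0,0,0,0,0,0,0,0,0,0,0,0,0,0,0,0,0,0,0,0,0,0,0,0,0,0,0,0])

```text
time_s: 6.3
tcp_pos: [0.4532, -0.3529, 0.0636]
eef_rot: [[0.988, -0.153, -0.0], [-0.153, -0.988, 0.0], [-0.0, 0.0, -1.0]]
wrist_force: [0.2, 0.7, -1.0]
gripper_width: 0.0234
grip_force: 40.0
```

```bash
python3 - <<'E'
from w import *
o,p,T=look('w2.png')
for l in ('test_piece_mid','jig','roller_mid'):
  for f in bot.outline_of(p,l)[:3]:
    m=np.array(f['pixels']);v,u=np.nonzero(m);C=cloud(p,m,T);print(l,round(f['conf'],2),u.min(),u.max(),v.min(),v.max(),C.shape,np.percentile(C[:,2],[10,50,90]).round(4))
    if l=='jig':
        pl=C[(C[:,2]>.003)&(C[:,2]<.0105)]; print('  ',rect(pl))
    if l=='roller_mid': print('  ',C[:,:2].mean(0),rect(C))
    if l=='test_piece_mid':
        z=np.median(C[:,2]);A=np.c_[C[:,:2],np.ones(len(C))];print('  plane',np.linalg.lstsq(A,C[:,2],rcond=None)[0],rect(onplane(p,np.c_[u,v],T,z)))
E
```

```text
6.3 tcp [ 0.4532 -0.3529  0.0636] yaw -8.81 tilt [-5.e-04  0.e+00 -1.e+00] w 0.0234 cam [ 0.533 -0.365  0.227]
test_piece_mid 0.81 8 76 0 74 (3735, 3) [0.0056 0.0098 0.0108]
  plane [ 0.0609924   0.09493645 -0.00705741] (array([ 594.2, -211.7]), array([29.6, 46.7]), -39.9)
test_piece_mid 0.71 290 346 7 277 (11017, 3) [0.0684 0.0693 0.0702]
  plane [-0.01079246 -0.0461636   0.05747481] (array([ 504.5, -360.8]), array([ 24.1, 129.5]), -8.9)
```

View pics/w2.png

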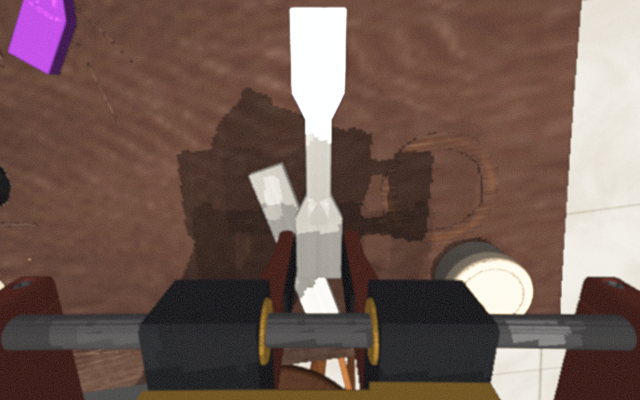

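The bar is held straight and flat: top z is 69 mm, yaw −8.9°, and its centre is 52 mm ahead of the TCP. Before going in, I check the jig origin against the roller and the plate corners.

```bash
python3 - <<'E'
from w import *
p=bot.capture('top');T=pose(p);s=bot.capture('scene');S=pose(s)
i=cv2.imread('pics/top.png')[115:215,335:425];j=cv2.imread('pics/scene.png')[105:205,260:360]
cv2.imwrite('pics/jig.png',np.hstack([cv2.resize(i,(360,400),interpolation=2),cv2.resize(j,(400,400),interpolation=2)]))
for q,Q,n in((p,T,'top'),(s,S,'scene')):
    for f in bot.outline_of(q,'jig')[:1]:
        m=np.array(f['pixels']);v,u=np.nonzero(m);C=cloud(q,m,Q);pl=C[(C[:,2]>.003)&(C[:,2]<.0105)];print(n,f['conf'],rect(pl))
        h=C[C[:,2]>.018];a=np.radians(-8.8);d=(h[:,:2]-[.672,-.387])@np.array([[np.cos(a),-np.sin(a)],[np.sin(a),np.cos(a)]])
        for x in range(-30,90,10):
            k=(d[:,0]*1000>=x)&(d[:,0]*1000<x+10)
            if k.sum()>3: print(x,k.sum(),'y',d[k,1].min().round(3),d[k,1].max().round(3),'zmax',np.percentile(h[k,2],90).round(3))
E
```

```text
top 0.91 (array([ 676.4, -387.7]), array([ 65.8, 155.6]), -8.7)
-20 18 y -0.012 0.012 zmax 0.029
-10 93 y -0.019 0.019 zmax 0.036
0 96 y -0.021 0.022 zmax 0.036
10 47 y -0.022 0.021 zmax 0.031
20 31 y -0.021 0.022 zmax 0.028
30 56 y -0.022 0.021 zmax 0.03
40 52 y -0.021 0.022 zmax 0.029
50 54 y -0.029 0.03 zmax 0.035
60 126 y -0.032 0.032 zmax 0.037
70 8 y -0.029 0.027 zmax 0.038
scene 0.84 (array([ 673. , -386.8]), array([ 68.5, 150.9]), -8.8)
-20 24 y -0.01 0.012 zmax 0.026
-10 107 y -0.02 0.022 zmax 0.034
0 71 y -0.02 0.022 zmax 0.034
10 28 y -0.019 0.023 zmax 0.027
20 26 y -0.021 0.022 zmax 0.027
30 52 y -0.021 0.022 zmax 0.027
40 41 y -0.021 0.022 zmax 0.027
50 53 y -0.027 0.03 zmax 0.031
60 135 y -0.029 0.033 zmax 0.034
70 9 y -0.026 0.031 zmax 0.033
```

View pics/jig.png

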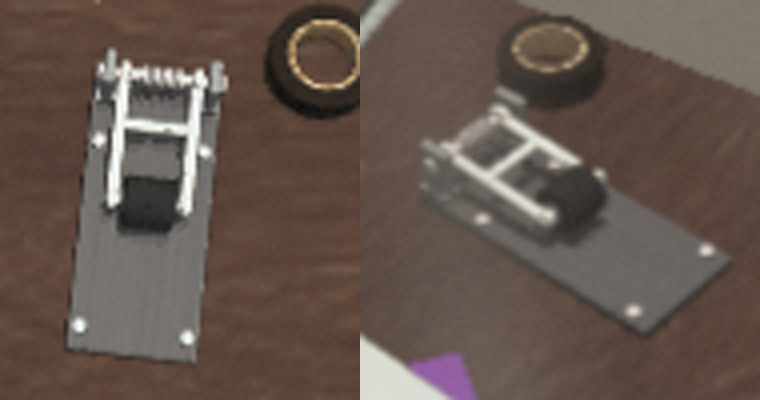

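The jig origin is about (673,-387) mm at −8.8°. The straight bar lies under the present hand position, so I'll advance at height, descend onto the plate with the nose short of the roller, then push.

Call:
step_arm(commands=[10,-1.5,0,0,0,0,10,-1.5,0,0,0,0,10,-1.5,0,0,0,0,10,-1.5,0,0,0,0,10,-1.5,0,0,0,0,10,-1.5,0,0,0,0,10,-1.5,0,0,0,0,8,-1.5,0,0,0,0,0,0,0,0,0,0,0,0,0,0,0,0])

```text
time_s: 7.53
tcp_pos: [0.5319, -0.3648, 0.0634]
eef_rot: [[0.988, -0.153, -0.0], [-0.153, -0.988, 0.0], [-0.0, -0.0, -1.0]]
wrist_force: [-0.7, -0.0, -0.8]
gripper_width: 0.0237
grip_force: 40.0
```

```bash
python3 - <<'E'
from w import *
o,p,T=look('w3.png')
for l in ('test_piece_mid','jig','roller_mid'):
  for f in bot.outline_of(p,l)[:2]:
    m=np.array(f['pixels']);v,u=np.nonzero(m);C=cloud(p,m,T);print(l,round(f['conf'],2),u.min(),u.max(),v.min(),v.max(),np.percentile(C[:,2],[10,50,90]).round(4),C.min(0).round(3),C.max(0).round(3))
    if l=='jig':
        pl=C[(C[:,2]>.003)&(C[:,2]<.0105)]; print('  ',rect(pl))
    if l=='test_piece_mid': print('  ',rect(onplane(p,np.c_[u,v],T,np.median(C[:,2]))))
E
```

```text
7.53 tcp [ 0.5319 -0.3648  0.0634] yaw -8.78 tilt [-3.e-04  2.e-04 -1.e+00] w 0.0237 cam [ 0.612 -0.377  0.227]
test_piece_mid 0.8 43 156 0 196 [0.0068 0.0099 0.0109] [ 0.571 -0.287 -0.001] [ 0.685 -0.187  0.013]
   (array([ 626.9, -238. ]), array([ 28.1, 130.5]), -39.9)
test_piece_mid 0.76 291 345 8 277 [0.0682 0.0691 0.0699] [ 0.518 -0.394  0.   ] [ 0.648 -0.352  0.071]
   (array([ 583.1, -372.5]), array([ 23.7, 129.2]), -8.7)
jig 0.91 266 377 0 112 [0.0063 0.0072 0.0082] [ 0.597 -0.42  -0.   ] [ 0.671 -0.346  0.07 ]
   (array([ 633.2, -382.7]), array([65.9, 64.2]), 81.1)
```

View pics/w3.png

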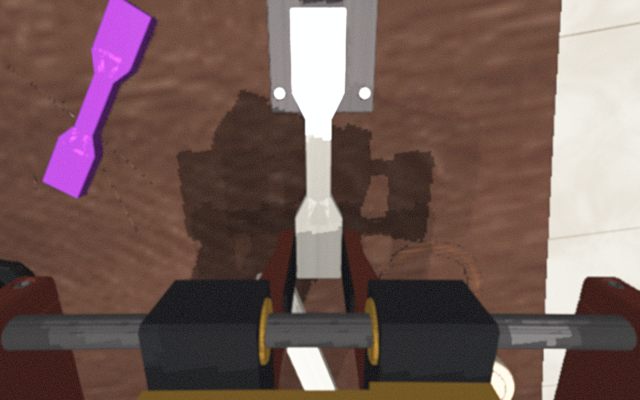

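The jig plate is at the top, with its front edge at row 110 and screws at (280,93) and (365,93). The bar is centred over it to within about 2 mm and its nose is about 15 mm short of the roller. I descend now.

Call:
step_arm(commands=[0,-1.5,-12,0,0,0,0,0,-12,0,0,0,0,0,-12,0,0,0,0,0,-8,0,0,0,0,0,-4,0,0,0,0,0,-2,0,0,0,0,0,-1,0,0,0,0,0,-1,0,0,0,0,0,0,0,0,0,0,0,0,0,0,0])

```text
time_s: 8.57
tcp_pos: [0.532, -0.3666, 0.0121]
eef_rot: [[0.988, -0.153, 0.001], [-0.153, -0.988, -0.0], [0.001, 0.0, -1.0]]
wrist_force: [0.1, -0.2, -0.5]
gripper_width: 0.0229
grip_force: 40.0
```

Call:
step_arm(commands=[0,0,-0.5,0,0,0,0,0,-0.5,0,0,0,3,-0.5,0,0,0,0,3,-0.5,0,0,0,0,3,-0.5,0,0,0,0,3,-0.5,0,0,0,0,3,-0.5,0,0,0,0,3,-0.5,0,0,0,0,3,-0.5,0,0,0,0,0,0,0,0,0,0])

```text
time_s: 9.4
tcp_pos: [0.5501, -0.3695, 0.01]
eef_rot: [[0.988, -0.153, -0.006], [-0.153, -0.988, 0.002], [-0.006, -0.001, -1.0]]
wrist_force: [-7.6, 1.1, 4.0]
gripper_width: 0.0233
grip_force: 40.0
```

Call:
step_arm(commands=[3,-0.5,0,0,0,0,3,-0.5,0,0,0,0,3,-0.5,0,0,0,0,3,-0.5,0,0,0,0,3,-0.5,0,0,0,0,3,-0.5,0,0,0,0,3,-0.5,0,0,0,0,0,0,0,0,0,0,0,0,0,0,0,0,0,0,0,0,0,0])

```text
time_s: 10.23
tcp_pos: [0.5728, -0.3732, 0.0103]
eef_rot: [[0.988, -0.153, -0.002], [-0.153, -0.988, 0.001], [-0.002, -0.0, -1.0]]
wrist_force: [-4.1, 0.6, 0.2]
gripper_width: 0.0231
grip_force: 40.0
```

```bash
python3 - <<'E'
from w import *
o,p,T=look('w4.png')
for l in ('test_piece_mid','jig','roller_mid'):
  for f in bot.outline_of(p,l)[:3]:
    m=np.array(f['pixels']);v,u=np.nonzero(m);C=cloud(p,m,T);print(l,round(f['conf'],2),u.min(),u.max(),v.min(),v.max(),np.percentile(C[:,2],[10,50,90]).round(4),C.min(0).round(3),C.max(0).round(3))
    print('  ',rect(onplane(p,np.c_[u,v],T,np.median(C[:,2]))))
E
```

```text
10.23 tcp [ 0.5728 -0.3732  0.0103] yaw -8.8 tilt [-1.7e-03  6.0e-04 -1.0e+00] w 0.0231 cam [ 0.653 -0.386  0.173]
test_piece_mid 0.77 0 114 62 287 [0.0051 0.0099 0.0108] [ 0.578 -0.301 -0.001] [ 0.687 -0.195  0.098]
   (array([ 627.8, -239. ]), array([ 29.4, 131.9]), -40.0)
test_piece_mid 0.68 291 344 70 278 [0.0154 0.0163 0.0171] [ 0.551 -0.399  0.   ] [ 0.665 -0.36   0.032]
   (array([ 611.7, -379. ]), array([ 24. , 105.1]), -8.7)
jig 0.61 245 391 0 197 [0.0065 0.0076 0.0405] [ 0.597 -0.424  0.   ] [ 0.698 -0.346  0.044]
   (array([ 647.5, -384.7]), array([65.3, 91.7]), -8.6)
roller_mid 0.85 262 373 0 71 [0.0311 0.0389 0.0418] [ 0.661 -0.412  0.006] [ 0.696 -0.365  0.044]
   (array([ 673.5, -388.6]), array([40.2, 23.8]), 81.2)
```

View pics/w4.png

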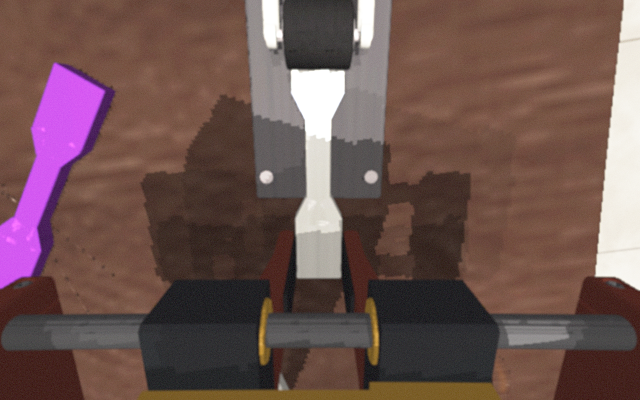

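The nose is under the roller at (318,60) and the roller has risen. The piece centre is at about −52 mm, straight and centred. I push 5 mm more, then release.

Call:
step_arm(commands=[2,-0.3,0,0,0,0,2,-0.3,0,0,0,0,1,-0.2,0,0,0,0,0,0,0,0,0,0,0,0,0,0,0,0,0,0,0,0,0,0,0,0,0,0,0,0,0,0,0,0,0,0,0,0,0,0,0,0,0,0,0,0,0,0])

```text
time_s: 11.27
tcp_pos: [0.5792, -0.3742, 0.0109]
eef_rot: [[0.988, -0.153, 0.001], [-0.153, -0.988, -0.0], [0.001, 0.0, -1.0]]
wrist_force: [-0.2, 0.7, -2.5]
gripper_width: 0.0235
grip_force: 40.0
```

Call:
step_arm(commands=[0,0,0,0,0,0,0,0,0,0,0,0,0,0,0,0,0,0,0,0,0,0,0,0,0,0,0,0,0,0,0,0,0,0,0,0,0,0,0,0,0,0,0,0,0,0,0,0,0,0,0,0,0,0,0,0,0,0,0,0], jaw=0.1)

```text
time_s: 12.1
tcp_pos: [0.5786, -0.3742, 0.0106]
eef_rot: [[0.988, -0.153, -0.0], [-0.153, -0.988, -0.0], [-0.0, 0.0, -1.0]]
wrist_force: [0.2, -0.2, 0.1]
gripper_width: 0.0481
grip_force: 0.0
```

Call:
step_arm(commands=[0,0,5,0,0,0,0,0,8,0,0,0,0,0,12,0,0,0,-5,0,15,0,0,0,-5,0,15,0,0,0,-10,0,15,0,0,0,-10,0,15,0,0,0,-10,0,15,0,0,0,0,0,0,0,0,0,0,0,0,0,0,0])

```text
time_s: 12.93
tcp_pos: [0.5389, -0.3752, 0.1129]
eef_rot: [[0.988, -0.154, 0.003], [-0.154, -0.988, -0.002], [0.003, 0.002, -1.0]]
wrist_force: [-0.3, 0.5, -0.9]
gripper_width: 0.0483
grip_force: 0.0
```

```bash
python3 - <<'E'
from w import *
o,p,T=look('w5.png')
q=bot.capture('top');Q=pose(q)
for p,T in ((p,T),(q,Q)):
 for l in ('test_piece_mid','jig','roller_mid'):
  for f in bot.outline_of(p,l)[:3]:
    m=np.array(f['pixels']);v,u=np.nonzero(m);C=cloud(p,m,T);z=np.median(C[:,2]);print(l,round(f['conf'],2),u.min(),u.max(),v.min(),v.max(),np.percentile(C[:,2],[10,50,90]).round(4))
    print('  ',rect(onplane(p,np.c_[u,v],T,z)))
    k=abs(C[:,2]-z)<.003;C=C[k]-C[k].mean(0);n=np.linalg.svd(C,full_matrices=False)[2][2];print('  normal',n.round(3))
E
```

```text
12.93 tcp [ 0.5389 -0.3752  0.1129] yaw -8.86 tilt [ 0.0029 -0.0021 -1.    ] w 0.0483 cam [ 0.618 -0.387  0.276]
test_piece_mid 0.81 82 176 29 190 [0.0069 0.0099 0.0109]
   (array([ 626.7, -237.8]), array([ 27.6, 131.2]), -39.9)
  normal [ 0.011  0.014 -1.   ]
test_piece_mid 0.6 291 324 29 168 [0.0152 0.0162 0.0171]
   (array([ 615.3, -379.7]), array([ 23.7, 101. ]), -8.6)
  normal [0.002 0.003 1.   ]
jig 0.55 262 353 0 121 [0.0063 0.0074 0.0374]
   (array([ 643.3, -384.1]), array([66.1, 85. ]), -8.9)
  normal [-0.003 -0.001 -1.   ]
roller_mid 0.8 275 339 0 29 [0.031  0.0382 0.042 ]
   (array([ 669.5, -388.5]), array([41.1, 16.6]), 81.1)
  normal [-0.393  0.058  0.918]
jig 0.42 359 363 129 136 [0.0175 0.0366 0.0382]
   (array([ 739. , -367.9]), array([ 3.6, 17. ]), -28.1)
  normal [0.277 0.646 0.711]
```

View pics/w5.png

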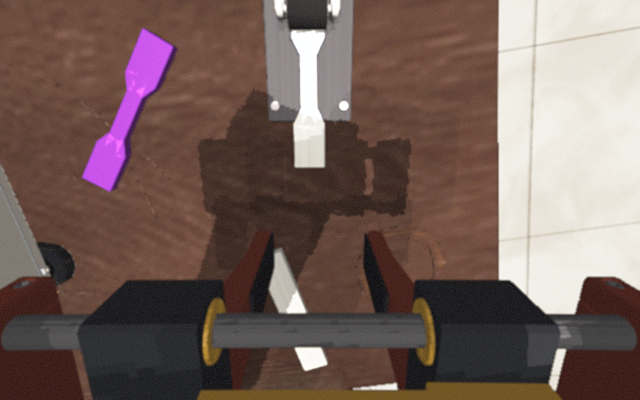

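The piece lies flat and straight, with its near end 36 mm past the plate edge. That puts its centre at about −46 mm. The roller is up on the wide end and the gripper is clear.

```bash
python3 -c "
from rig import bot
print(bot.job_done())"
```

```text
the job is handed in; nothing more can be done
None
```

The waisted test piece is in the jig, lying flat and straight with the roller on its wide end and the gripper clear. By my measurements its centre is at about x = −46 mm, and I handed the job in at about 13 s; no verdict came back.

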